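# Refit the louvred cover on a dust extractor's filter bay

### The job

The filter is in and its cover is to go back on the dust extractor. Take the cover from where it leans on the cartons, lay it flat on the desk with its blue grip up and let go; then take it by the grip, hook its lip under the ledge of the filter bay with the cover held at a tilt, swing it down flush and press until the blue spring catch has snapped over its edge. Leave the rock where it is.

Things in the scene. Friction and masses are not known exactly. Their poses are not given: they have to be found in the camera images.
- cover: loose filter cover: grey plate 100 (x) x 84 (y) x 8 mm, 0.14 kg, louvred outer face. Origin: centre of the plate's inner face; +z out of the outer face, +x to the lip. Starts standing on its lip, about 110 mm high, inner face to the robot, leaning 8 degrees with the grip against the cartons: there only its plain edge can be pinched (from above), the grip is hidden
- cover_lip (a point): middle of the outer end of the cover's lip (cover x = +60 mm, z = 2 mm). The lip is two tongues 20 mm wide, centred 20 mm either side of the middle (60 mm overall), 4 mm thick, level with the inner face, standing out 10 mm beyond the plate's +x end
- cover_edge (a point): middle of the cover's plain edge at the end away from the lip (cover x = -50 mm, z = 4 mm, half way through the 8 mm plate)
- cover_grip (a point): point to hold the cover's blue grip by (cover x = +4 mm, y = 0, z = 29 mm). The grip is an upright bar on the outer face: 44 mm long in x (-18 to +26 mm), 14 mm wide in y, its top 24 mm above the outer face (z = 32 mm)
- extractor: bench dust extractor, fixed: cream box 176 (x) x 124 (y) mm with an open filter bay in its top, hose stub at the back. Origin: centre of its underside, on the desk; +z up, +x from the blue catch to the ledge. Bay 102 mm long (x -72 to +30 mm), 88 mm wide. Side and near walls end 54 mm high, level with the seated cover's outer face; behind x = 30 mm it is 58 mm high
- bay_seat (a point): where the cover's origin comes when home: extractor x = -21 mm, y = 0, 46 mm high, axes as the extractor's; play there 1 mm in x, 2 mm in y either way. The plate rests on rails along the bay's two sides, 10 mm wide, tops 46 mm high; between them is room for the tongues to dip, the filter's top lying about 5 mm below the rails' tops
- bay_ledge (a point): middle of the lower front edge of the ledge at the bay's +x end: extractor x = 30 mm, 51.5 mm high (5.5 mm above the rails), axes as the extractor's. The ledge is 6.5 mm thick, full width, over an open pocket reaching 16 mm farther in x. The home cover's lip reaches 9 mm in under it
- catch (a joint): blue spring catch on the bay's near wall: 0 = forward, up to 0.008 m = pushed back (extractor -x). Its nose, 25 mm wide, stands 4 mm into the bay, 55 to 64 mm high, with a steep slanting top: the cover's plain edge pressed down cams it back 3 mm against 3 to 5 N, then it snaps over the edge; 5 to 15 N on the grip does it. Guide and thumb tab reach 70 mm high
- carton_low: lower of two stacked flat cartons the cover leans on, fixed; 254 mm (x) x 194 mm (y), together 66 mm high; a screwdriver and a tape roll (25 mm high, 40 mm or more behind the front) lie fixed on top; origin: centre of the underside; its +y side faces the robot and carries the cover
- sample_rock: bystander: a grey speckled rock, about 60 mm long and 34 mm high
There are look-alikes about, which are no part of the job. What is shaped like the cover but orange is not meant.

How it is judged:
On the way, in this order (a step that is already met when the one before it is completed fails the run):
1. the cover lies flat on the desk, grip up, and is let go (angle between cover's own z axis and vertical below 0.12 rad and height (world z) of cover between -0.005 and 0.012 m and contact force between the fingers and cover below 0.1 N and linear speed of cover below 0.05 m/s), for 0.2 s.
2. the cover's lip is under the ledge while the cover is tilted (more than 0.12 rad), its plain edge up (x of cover_lip in the frame of bay_ledge between 0.002 and 0.016 m and z of cover_lip in the frame of bay_ledge below 0 m and z of cover_edge in the frame of bay_seat above 0.016 m and angle between cover's own z axis and vertical between 0.12 and 1 rad), for 0.1 s.
At the end, for the whole second after the job is handed in: The cover is home in the bay, grip up: lip at least 6 mm in under the ledge, inner face on the rails within 2 mm, plain edge flush within 2.5 mm, level within 0.035 rad, square within 0.06 rad and 5 mm in plan, the spring catch forward over its edge (joint below 1.5 mm), at rest (x of cover_lip in the frame of bay_ledge above 0.006 m and z of cover_lip in the frame of bay_ledge below 0 m and z of cover in the frame of bay_seat between -0.002 and 0.002 m and horizontal distance between cover and bay_seat below 0.005 m and z of cover_edge in the frame of bay_seat below 0.0065 m and angle between the z axis of cover and the z axis of extractor, either way round below 0.035 rad and angle between the x axis of cover and the x axis of extractor, either way round below 0.06 rad and value of joint catch below 0.0015 m and linear speed of cover below 0.02 m/s); the robot touches nothing.
It fails at once if the rock is shifted by more than 30 mm (distance of sample_rock from where it was at the start of the episode above 0.03 m).
It also fails if it takes over 58 s, if anything falls off the work surface, if the arm or the gripper's body presses on something with over 40 N, if the wrist force passes 120 N, or if a joint passes its speed limit or range.

### The arm

A 6-joint arm with a two-finger parallel gripper is mounted at the origin on a cart in front of the work surface, level with it; the furniture and walls round the work are solid. World frame = base frame: x ahead of the robot, y to its left, z up, the work surface at z = 0. Lengths are in m, angles in rad, forces in N, time in s.
With the tool pointing down it reaches from about 0.35 to 0.975 m from the base axis. Payload 4.9 kg.
Tool frame: the origin (TCP) lies at the very end of the fingers, on their centre line; the grasp point (between the pads) lies ctrl.grip_point_offset behind it (ctrl.grip_point_offset is the distance from the TCP to the grasp point, in m); z points along the fingers, y is the line along which they close (so a half turn about z gives the same grasp; the last joint's range is limited). The gripper opens to 85 mm and grips with 20 to 120 N. Pads are 22 mm wide; open, the fingers measure 114 mm over their backs; the gripper's body (76 mm by 85 mm) begins 54 mm behind the grasp point. The pads swing forward as they close: fully open they stand 13 mm farther back than shut.
Start: joints at [-1.281, 0.053, 1.613, -0, 1.476, -0.119], TCP at [0.248, -0.573, 0.231] pointing down, gripper open.
Joint ranges: [-3.01, 3.01], [-1.01, 2.22], [0.06, 2.58], [-1.02, 4.17], [0.09, 2.62], [-3.14, 3.14]. Speed limits (rad/s): [2.57, 2.57, 3.14, 3.14, 3.14, 3.14].

### API

Orientations are given as a rotation vector (axis times angle).
In Python, from station import ctrl gives the robot as it stands. The module is installed in compiled form; this text tells all that it offers.
- The arm moves only by the tool drive_tool, never from a script. Its argument "steps" is a list of rows, each an object with "translation": the shift along the tool's x, y, z normalised to -1 to 1, where 1 is 4 cm, a list of three; "angular": the turn, a rotation vector about the tool's x, y, z normalised to -1 to 1, where 1 is 8 degrees, a list of three; "gripper": the opening, from 0 (shut) to 1 (fully open). In form: [{"translation": [dx, dy, dz], "angular": [wx, wy, wz], "gripper": gripper}, ...]. A call has 1 to 8 rows; each row shifts and turns the commanded pose from where the row before left it, along the tool's axes as they then stand; what a row does not reach is not made up. A row lasts 1/8 s, in which the tool goes at most 62.5 mm and 10.7 degrees, less where a joint would pass 70% of its speed; a pose out of reach is approached as far as the arm can. A call with a number of a shift or a turn outside -1 to 1 is refused whole. A call with a gripper value outside its range is refused whole. The fingers move at their own pace and stop on an object; "force" is the grip in N (left out, the last holds). Time passes only in rows, so rows that do not move let the fingers close. It gives the time, the measured TCP pose, the force, the opening and the grip force at its end, in the units of the state.
- ctrl.get_obs(): the state, without advancing time (a new reading comes with each control period).
- ctrl.get_image(name): name is "side" or "top"; returns a dict with "color" (384x512x3 uint8, red, green, blue), "depth" (384x512 float32, m along the optical axis (not along the pixel's ray), 0 where there is no reading), "fx", "fy", "cx", "cy" (pixels), "R" (3x3) and "t" (3): a world point X has camera coordinates R X + t. Camera axes: x right, y down, z forward; pixel columns grow to the right and rows downward; lengths in m; the calibration is good to about 2 mm. A picture is of the moment at which its call begins.
- ctrl.finish_job(): hands the job in; it is judged then, once.
The state is a dict: "t": time; "q": joint angles; "dq": joint speeds; "effort": joint torques, N m; "tool_pos": TCP position; "tool_rot": TCP orientation; "contact_force": force on the tool from outside, world axes, zero at the start; "wrist_torque": the same for the moment, N m; "opening": finger opening in m; "grip_force": force on a finger pad.
Only numpy, scipy, OpenCV 4.12 (cv2) and the standard library are available. Lean on these libraries where they do the work, as an engineer would, in place of code of your own. Each camera call takes 0.05 s, during which the arm holds its last target. There are 200 camera calls.

## Working session

There is one attempt and no reset: what is moved stays moved. The work goes in short steps, Python scripts to look and compute and a tool call to move; the robot and the scene stay as the last step left them, time stands still between calls to the robot, and variables do not carry over. Pictures are saved under pics/ and viewed, at most 10 in all, crops included, and the job is handed in when it is done.

Besides the shell and the picture viewer there is one more tool, called by a JSON object that holds its "fn" and its "kwargs", one argument or row to a line. drive_tool: Moves the arm, as the interface text tells. Its arguments: {"type":"object","properties":{"steps":{"type":"array"},"force":{"type":"number"}},"required":["steps"]}

```bash
mkdir -p pics; cat > h.py <<'E'
import numpy as np, cv2, pickle
from station import ctrl
def snap(n,tag):
    im=ctrl.get_image(n); pickle.dump(im,open(f'pics/{tag}.pkl','wb'))
    cv2.imwrite(f'pics/{tag}.png',im['color'][:,:,::-1]); return im
def load(tag): return pickle.load(open(f'pics/{tag}.pkl','rb'))
def cloud(im):
    d=im['depth']; v,u=np.mgrid[:d.shape[0],:d.shape[1]]
    c=np.stack([(u-im['cx'])/im['fx']*d,(v-im['cy'])/im['fy']*d,d],-1)
    P=(c-im['t'])@im['R']; P[d==0]=np.nan; return P
def proj(im,X):
    c=np.asarray(X)@im['R'].T+im['t']; return np.stack([c[...,0]/c[...,2]*im['fx']+im['cx'],c[...,1]/c[...,2]*im['fy']+im['cy']],-1)
def ray(im,u,v,z):
    d=im['R'].T@np.array([(u-im['cx'])/im['fx'],(v-im['cy'])/im['fy'],1]); o=-im['R'].T@im['t']
    return o+d*(z-o[2])/d[2]
E
python3 - <<'E'
from h import *
for n in('top','side'):
    im=snap(n,n+'0'); print(n,-im['R'].T@im['t'],im['R'].tolist(),im['fx'])
a=np.hstack([cv2.imread('pics/top0.png')]);
print(ctrl.get_obs(),ctrl.grip_point_offset)
E
```

```text
top [ 0.36775038 -0.01403245  0.93508756] [[0.020627216598671207, -0.9992831807292136, 0.03174338745466675], [-0.987089894236322, -0.025399039912868633, -0.15814053708025336], [0.1588334304607124, -0.028071577853945005, -0.986906240675816]] 418.61783447861524
side [ 0.38134719 -0.78996692  0.46310402] [[0.9891654897173628, -0.14488107759213484, 0.023687703728969924], [-0.04035886198782531, -0.42351121606499853, -0.9049913878740471], [0.14114813569883705, 0.8942302406108217, -0.4247699148549185]] 435.4599363316514
{'t': 0.1, 'q': array([-1.28102555e+00,  5.33227013e-02,  1.61414393e+00,  2.26721348e-05,
        1.47602724e+00, -1.18990379e-01]), 'dq': array([-0.00139937, -0.0001783 , -0.00356378, -0.00195247,  0.00100335,
        0.00035489]), 'effort': array([-1.49469893e-04, -3.94907427e+01, -3.71363068e+01, -6.88637465e-05,
        3.99524331e-03, -1.78051886e-05]), 'tool_pos': array([ 0.24826968, -0.57295835,  0.23017384]), 'tool_rot': array([-3.07435027e+00, -6.37231558e-01,  2.19248891e-04]), 'contact_force': array([-0.72729362, -1.02791854,  0.36764995]), 'wrist_torque': array([-0.03364989, -0.00328461,  0.01670526]), 'grip_force': 0.0, 'opening': 0.08546610969198162} 0.0187
```

View pics/top0.png

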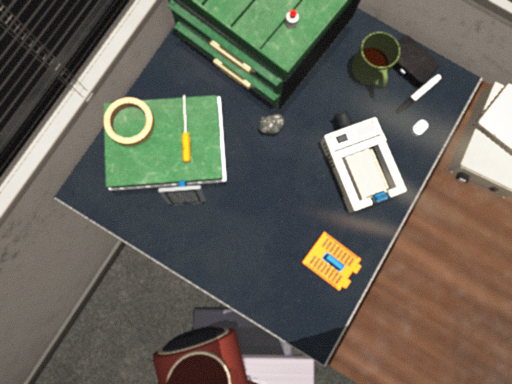

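View pics/side0.png

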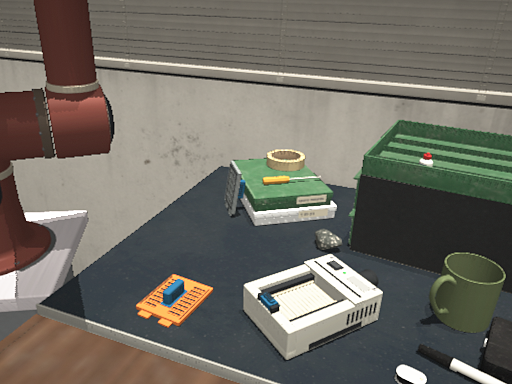

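Candidates for the cover: a grey plate leaning on the cartons' near side (top 182,195; side 235,188), and an orange plate lying flat (top 332,260; side 175,298). I choose the grey one. The extractor is at top (362,165) with its blue catch at (380,197). The rock is at top (271,123).

```bash
python3 - <<'E'
from h import *
t=load('top0');s=load('side0')
def crop(im,u0,v0,u1,v1,k): return cv2.resize(im['color'][v0:v1,u0:u1,::-1],None,fx=k,fy=k,interpolation=cv2.INTER_CUBIC)
a=crop(t,140,165,240,225,4);b=crop(t,310,110,410,215,3);c=crop(s,205,145,305,220,4)
W=np.zeros((600,800,3),np.uint8)
W[:240,:400]=a;W[:300,400:800]=c; W[260:260+315,:300]=b[:315,:300]
cv2.imwrite('pics/crop0.png',W)
Pt=cloud(t);Ps=cloud(s)
# cartons / cover points
for nm,P,(u0,v0,u1,v1) in(('top',Pt,(155,178,212,210)),('side',Ps,(222,155,248,218))):
    print(nm)
    for v in range(v0,v1,3): print(v,[ '%d,%d,%d'%tuple(1000*P[v,u]) if np.isfinite(P[v,u,0]) else 'x' for u in range(u0,u1,8)])
# extractor: points z 50-62 region
m=np.zeros(Pt.shape[:2],bool); m[110:215,310:410]=1
for lo,hi in((.040,.050),(.050,.056),(.0562,.062)):
    q=m&(Pt[...,2]>lo)&(Pt[...,2]<hi); r=cv2.minAreaRect((Pt[q][:,:2]*1000).astype(np.float32)); print(lo,q.sum(),r,cv2.boxPoints(r).tolist())
hsv=cv2.cvtColor(t['color'],cv2.COLOR_RGB2HSV)
b=cv2.inRange(hsv,(95,120,60),(125,255,255))>0
n,l,st,ce=cv2.connectedComponentsWithStats(b.astype(np.uint8))
for i in range(1,n):
    if st[i,4]>8: print('blue',st[i],ce[i],np.nanmedian(Pt[l==i],0))
E
```

```text
top
178 ['519,184,66', '520,167,65', '520,151,66', '521,134,64', '521,118,64', '522,101,64', '522,84,63', '522,67,65']
181 ['513,183,67', '514,167,64', '514,150,65', '513,133,72', '516,119,55', '520,104,37', '521,87,33', '522,70,32']
184 ['511,189,39', '512,174,32', '513,156,33', '506,132,74', '516,123,21', '519,108,5', '520,91,1', '520,73,1']
187 ['510,197,4', '510,179,3', '494,141,111', '495,125,111', '496,110,106', '496,94,108', '513,91,-2', '514,73,0']
190 ['504,197,0', '488,157,110', '489,142,106', '489,126,106', '490,110,104', '491,95,99', '506,90,-1', '507,72,0']
193 ['497,197,0', '484,159,95', '485,144,89', '486,128,89', '486,113,85', '488,97,79', '491,83,58', '500,72,2']
196 ['490,197,0', '480,163,75', '481,147,73', '482,131,69', '484,116,61', '484,100,60', '486,84,52', '493,72,1']
199 ['483,195,2', '483,178,4', '478,151,49', '479,135,47', '480,118,43', '480,102,40', '482,85,34', '486,71,0']
202 ['477,196,0', '477,178,0', '474,155,30', '475,139,21', '476,122,18', '477,105,11', '479,89,1', '479,71,1']
205 ['470,195,0', '470,178,0', '471,160,0', '471,142,0', '472,124,0', '472,
[... 1808 characters left out ...]
 -237.18109130859375], [508.801513671875, -353.07940673828125], [706.267578125, -273.96331787109375], [659.8321533203125, -158.06500244140625]]
0.0562 1304 ((567.94970703125, -262.7028503417969), (174.86196899414062, 124.47236633300781), 22.36427116394043) [[463.41448974609375, -238.414794921875], [510.77545166015625, -353.5247802734375], [672.4849243164062, -286.99090576171875], [625.1239624023438, -171.88092041015625]]
blue [178 181   8   5  34] [181.70588235 182.97058824] [0.50929282 0.12669297 0.07397749]
blue [374 192  14  10  93] [380.1827957  196.34408602] [ 0.49327227 -0.29042242  0.06450834]
blue [324 254  20  16 132] [333.15909091 261.46212121] [ 0.355391   -0.1962716   0.03090737]
```

View pics/crop0.png

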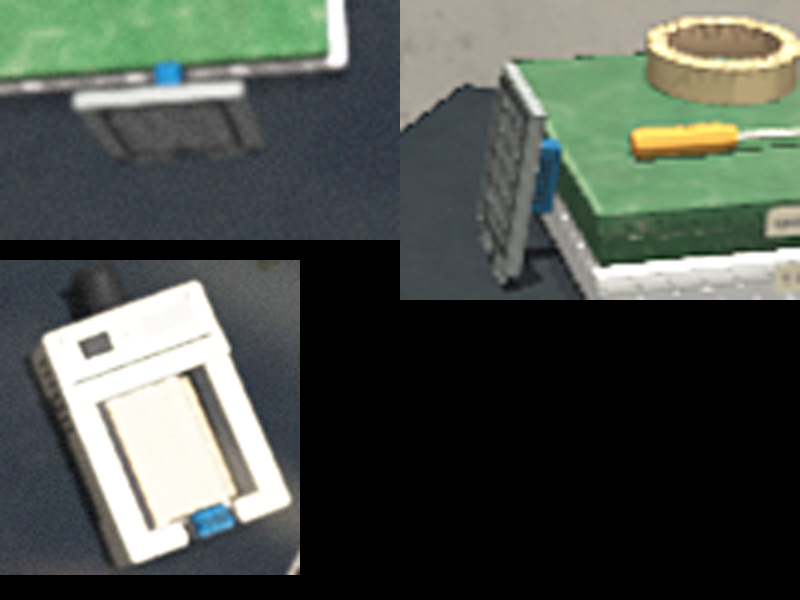

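The crop confirms the choice: a grey plate with its blue grip against the cartons. Next I fit its plane and edge.

```bash
python3 - <<'E'
from h import *
t=load('top0');s=load('side0');P=cloud(t)
m=np.zeros(P.shape[:2],bool);m[184:206,150:215]=1
q=m&(P[...,2]>.02)&(P[...,2]<.095)&(P[...,0]<.492); X=P[q]
c=np.median(X,0)
for _ in range(4):
    c=X.mean(0);n=np.linalg.svd(X-c)[2][2];r=(X-c)@n;X=X[abs(r)<max(.002,2*r.std())]
n*=np.sign(n[0]);print('inner plane',c,n,'lean',np.degrees(np.arcsin(-n[2])),'yaw',np.degrees(np.arctan2(n[1],n[0])),len(X))
# bright top edge
g=cv2.cvtColor(t['color'],cv2.COLOR_RGB2HSV)
b=m&(P[...,2]>.100)&(P[...,0]>.483)
u=np.argwhere(b);print('edge px',u.min(0),u.max(0),np.median(P[b],0),np.nanmax(P[b],0),np.nanmin(P[b],0))
E
```

```text
inner plane [0.48228366 0.12451575 0.0588504 ] [ 0.98381095  0.10289874 -0.14672375] lean 8.437110499503067 yaw 5.970969409614863 421
edge px [185 158] [192 200] [0.49201377 0.12467648 0.10820799] [0.50082668 0.16782002 0.11211544] [0.4850013  0.08475118 0.10031077]
```

{"fn": "drive_tool", "kwargs": {
  "steps": [
    {"translation":[0.5,-0.8,0],"angular":[0,0,-1],"gripper":0.6},
    {"translation":[0.5,-0.8,0],"angular":[0,0,-1],"gripper":0.6},
    {"translation":[0.6,-0.7,0],"angular":[0,0,-1],"gripper":0.6},
    {"translation":[0.7,-0.6,0],"angular":[0,0,-1],"gripper":0.6},
    {"translation":[0.7,-0.5,0],"angular":[0,0,-1],"gripper":0.6}
  ]
}}

```text
t: 0.72
tool_pos: [0.2558, -0.3888, 0.2307]
tool_rot: [-2.668, -1.657, -0.0]
contact_force: [-0.3, -0.1, 0.7]
opening: 0.0511
grip_force: 0.0
```

```bash
cat >> h.py <<'E'
from scipy.spatial.transform import Rotation as Ro, Slerp
def tool(zdir,ydir):
    z=np.array(zdir,float);z/=np.linalg.norm(z);y=np.array(ydir,float);y-=z*(y@z);y/=np.linalg.norm(y)
    return np.column_stack([np.cross(y,z),y,z])
def plan(p,R,n,start=None):
    o=ctrl.get_obs(); 
    with open('log.txt','a') as f: f.write(repr((o['q'].tolist(),o['tool_pos'].tolist(),o['tool_rot'].tolist()))+'\n')
    p0,R0=start if start else (o['tool_pos'],Ro.from_rotvec(o['tool_rot']))
    R=Ro.from_matrix(R) if isinstance(R,np.ndarray) else R
    print('q',np.round(o['q'],2),'F',np.round(o['contact_force'],1),'open',round(o['opening'],4),'t',round(o['t'],2))
    sl=Slerp([0,1],Ro.concatenate([R0,R])); pc,Rc=np.array(p0),R0
    for i in range(1,n+1):
        pt=p0+(np.array(p)-p0)*i/n; Rt=sl(i/n)
        d=np.round(Rc.inv().apply(pt-pc)/.04,2); w=np.round((Rc.inv()*Rt).as_rotvec()/np.radians(8),2)
        pc=pc+Rc.apply(d*.04); Rc=Rc*Ro.from_rotvec(w*np.radians(8)); print(i,d.tolist(),w.tolist())
    return pc,Rc
E
python3 - <<'E'
from h import *
t=load('top0');P=cloud(t)
m=np.zeros(P.shape[:2],bool);m[85:195,95:230]=1
q=m&(P[...,2]>.06)&(P[...,2]<.07);q=cv2.morphologyEx(q.astype(np.uint8),cv2.MORPH_OPEN,np.ones((3,3)))>0
r=cv2.minAreaRect((P[q][:,:2]*1000).astype(np.float32));print(r,cv2.boxPoints(r).tolist())
a=np.radians(4.5);l=np.radians(8);n=np.array([np.cos(a)*np.cos(l),np.sin(a)*np.cos(l),-np.sin(l)])
z=np.array([-np.cos(a)*np.sin(l),-np.sin(a)*np.sin(l),-np.cos(l)])
plan([.49,.125,.19],tool(z,n),15)
E
```

```text
((610.7191772460938, 174.36093139648438), (201.77874755859375, 244.1369171142578), 5.451215744018555) [[498.6898193359375, 286.2929992675781], [521.88232421875, 43.26022720336914], [722.74853515625, 62.428863525390625], [699.5560302734375, 305.4616394042969]]
q [-1.15 -0.34  1.97  0.    1.52 -0.69] F [-0.3 -0.1  0.7] open 0.0511 t 0.72
1 [0.94, -0.03, 0.07] [0.06, -0.02, -0.26]
2 [0.94, 0.01, 0.06] [0.07, -0.02, -0.25]
3 [0.94, 0.03, 0.07] [0.06, -0.01, -0.26]
4 [0.94, 0.08, 0.06] [0.07, -0.02, -0.26]
5 [0.94, 0.11, 0.06] [0.06, -0.02, -0.25]
6 [0.93, 0.14, 0.05] [0.07, -0.02, -0.26]
7 [0.92, 0.17, 0.05] [0.06, -0.02, -0.25]
8 [0.92, 0.21, 0.05] [0.07, -0.02, -0.26]
9 [0.91, 0.24, 0.04] [0.06, -0.01, -0.26]
10 [0.91, 0.28, 0.04] [0.07, -0.02, -0.25]
11 [0.89, 0.3, 0.03] [0.06, -0.02, -0.26]
12 [0.88, 0.34, 0.02] [0.07, -0.02, -0.26]
13 [0.87, 0.37, 0.03] [0.06, -0.02, -0.25]
14 [0.85, 0.4, 0.01] [0.07, -0.02, -0.26]
15 [0.84, 0.44, 0.01] [0.06, -0.01, -0.25]
```

{"fn": "drive_tool", "kwargs": {
  "steps": [
    {"translation":[0.94,0,0],"angular":[0.06,-0.02,-0.26],"gripper":0.5},
    {"translation":[0.94,0,0],"angular":[0.06,-0.02,-0.26],"gripper":0.5},
    {"translation":[0.94,0.03,0],"angular":[0.06,-0.02,-0.26],"gripper":0.5},
    {"translation":[0.94,0.08,0],"angular":[0.06,-0.02,-0.26],"gripper":0.5},
    {"translation":[0.94,0.11,0],"angular":[0.06,-0.02,-0.26],"gripper":0.5},
    {"translation":[0.93,0.14,0],"angular":[0.06,-0.02,-0.26],"gripper":0.5},
    {"translation":[0.92,0.17,0],"angular":[0.06,-0.02,-0.26],"gripper":0.5},
    {"translation":[0.92,0.2,0],"angular":[0.06,-0.02,-0.26],"gripper":0.5}
  ]
}}

```text
t: 1.72
tool_pos: [0.3826, -0.1159, 0.2275]
tool_rot: [-2.369, -1.992, 0.084]
contact_force: [0.3, 0.0, -0.2]
opening: 0.0427
grip_force: 0.0
```

```bash
python3 - <<'E'
from h import *
a=np.radians(5.5);l=np.radians(8);n=np.array([np.cos(a)*np.cos(l),np.sin(a)*np.cos(l),-np.sin(l)])
z=np.array([-np.cos(a)*np.sin(l),-np.sin(a)*np.sin(l),-np.cos(l)])
e=np.array([.4915,.125,.1105])
plan(e-.055*z,tool(z,n),8)
print(e+.020*z, ctrl.get_obs()['tool_pos'])
E
```

```text
q [-0.46 -0.48  2.07 -0.03  1.61 -0.29] F [ 0.3  0.  -0.2] open 0.0427 t 1.73
1 [0.81, 0.24, 0.17] [0.06, -0.01, -0.24]
2 [0.8, 0.27, 0.16] [0.06, -0.02, -0.24]
3 [0.79, 0.3, 0.17] [0.06, -0.01, -0.24]
4 [0.78, 0.33, 0.15] [0.06, -0.02, -0.24]
5 [0.77, 0.35, 0.16] [0.06, -0.01, -0.24]
6 [0.76, 0.38, 0.14] [0.06, -0.01, -0.24]
7 [0.74, 0.41, 0.15] [0.06, -0.02, -0.24]
8 [0.73, 0.43, 0.14] [0.07, -0.01, -0.24]
[0.48872935 0.12473322 0.09069464] [ 0.38263333 -0.11585853  0.22747307]
```

{"fn": "drive_tool", "kwargs": {
  "steps": [
    {"translation":[0.81,0.24,0.1],"angular":[0.06,-0.02,-0.24],"gripper":0.5},
    {"translation":[0.8,0.27,0.1],"angular":[0.06,-0.02,-0.24],"gripper":0.5},
    {"translation":[0.79,0.3,0.1],"angular":[0.06,-0.02,-0.24],"gripper":0.5},
    {"translation":[0.78,0.33,0.1],"angular":[0.06,-0.02,-0.24],"gripper":0.5},
    {"translation":[0.77,0.35,0.1],"angular":[0.06,-0.01,-0.24],"gripper":0.5},
    {"translation":[0.76,0.38,0.1],"angular":[0.06,-0.01,-0.24],"gripper":0.5},
    {"translation":[0.74,0.41,0.1],"angular":[0.06,-0.01,-0.24],"gripper":0.5},
    {"translation":[0.73,0.43,0.1],"angular":[0.06,-0.01,-0.24],"gripper":0.5}
  ]
}}

```text
t: 2.72
tool_pos: [0.501, 0.1252, 0.1815]
tool_rot: [-2.046, -2.254, 0.159]
contact_force: [0.8, -1.1, -0.2]
opening: 0.0426
grip_force: 0.0
```

```bash
python3 - <<'E'
from h import *
a=np.radians(5.5);l=np.radians(8);n=np.array([np.cos(a)*np.cos(l),np.sin(a)*np.cos(l),-np.sin(l)])
z=np.array([-np.cos(a)*np.sin(l),-np.sin(a)*np.sin(l),-np.cos(l)])
e=np.array([.4935,.125,.1105])
print(ctrl.get_obs()['tool_pos'])
plan(e+.020*z,tool(z,n),6)
im=snap('top','top1'); 
E
```

```text
[0.50104897 0.12520383 0.18152114]
q [ 0.1  -0.08  1.83 -0.    1.53  0.  ] F [ 0.8 -1.1 -0.2] open 0.0426 t 2.73
1 [0.0, 0.01, 0.38] [-0.0, 0.0, 0.0]
2 [0.01, 0.01, 0.38] [-0.0, 0.0, 0.0]
3 [-0.0, 0.01, 0.38] [-0.0, 0.0, 0.0]
4 [0.0, 0.01, 0.38] [-0.0, 0.01, 0.0]
5 [0.0, 0.01, 0.38] [-0.0, -0.0, 0.0]
6 [0.0, 0.01, 0.38] [-0.0, -0.0, 0.0]
```

{"fn": "drive_tool", "kwargs": {
  "steps": [
    {"translation":[0,0.06,0.6],"angular":[0,0,0],"gripper":0.5},
    {"translation":[0,0,0.6],"angular":[0,0,0],"gripper":0.5},
    {"translation":[0,0,0.6],"angular":[0,0,0],"gripper":0.5},
    {"translation":[0,0,0.5],"angular":[0,0,0],"gripper":0.5},
    {"translation":[0,0,0],"angular":[0,0,0],"gripper":0},
    {"translation":[0,0,0],"angular":[0,0,0],"gripper":0},
    {"translation":[0,0,0],"angular":[0,0,0],"gripper":0},
    {"translation":[0,0,0],"angular":[0,0,0],"gripper":0}
  ],
  "force": 50
}}

```text
t: 3.78
tool_pos: [0.491, 0.123, 0.0916]
tool_rot: [-2.049, -2.254, 0.157]
contact_force: [-1.0, -0.7, 1.5]
opening: 0.0068
grip_force: 53.6
```

{"fn": "drive_tool", "kwargs": {
  "steps": [
    {"translation":[0,-0.3,-0.5],"angular":[0,0,0],"gripper":0},
    {"translation":[0,-0.4,-0.8],"angular":[0,0,0],"gripper":0},
    {"translation":[-0.5,-0.5,-0.8],"angular":[-0.5,0,0],"gripper":0},
    {"translation":[-0.8,0,-0.3],"angular":[-1,0,0],"gripper":0},
    {"translation":[-0.8,0,0],"angular":[-1,0,0],"gripper":0},
    {"translation":[-0.8,0,0],"angular":[-1,0,0],"gripper":0}
  ]
}}

```text
t: 4.53
tool_pos: [0.4674, 0.0036, 0.1943]
tool_rot: [1.932, 2.129, 0.381]
contact_force: [0.5, -1.2, -1.3]
opening: 0.0065
grip_force: 53.2
```

```bash
python3 - <<'E'
from h import *
o=ctrl.get_obs();plan(o['tool_pos'],Ro.from_rotvec(o['tool_rot']),1);print(o['tool_pos'],Ro.from_rotvec(o['tool_rot']).as_matrix()[:,2],o['opening'])
snap('side','side2');snap('top','top2')
a=cv2.imread('pics/side2.png');b=cv2.imread('pics/top2.png')
cv2.imwrite('pics/c2.png',np.hstack([a[60:380,60:460],b[60:380,60:460]]))
E
```

```text
q [-0.22 -0.6   2.23  0.11  1.17 -0.34] F [ 0.5 -1.2 -1.3] open 0.0065 t 4.53
1 [0.0, 0.0, 0.0] [0.0, 0.0, 0.0]
[0.46742452 0.00357672 0.19430836] [ 0.34815584  0.03087987 -0.93692793] 0.006519100174143982
```

View pics/c2.png

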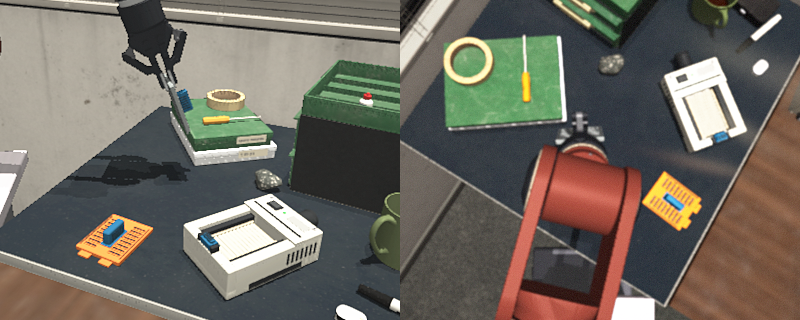

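```bash
cat > k.py <<'E'
from h import *
from scipy.optimize import least_squares
rows=[eval(l) for l in open('log.txt')]
def fk(q,p):
    a,d,h,L1,L2,L3,e=p; E=Ro.from_euler
    R1=E('z',q[0]);R2=R1*E('y',q[1]);R3=R2*E('y',q[2]);R5=R3*E('z',q[3])*E('y',q[4]);R6=R5*E('z',q[5])
    return R1.apply([a,d,h])+R2.apply([0,0,L1])+R3.apply([e,0,L2])+R5.apply([0,0,L3]),R6
def fit():
    f=lambda p:np.concatenate([fk(q,p)[0]-x for q,x,_ in rows]+[.001*(np.array(p)-[0,.07,.15,.5,.5,.25,0])])
    return least_squares(f,[0,.07,.15,.5,.5,.25,0])
lo=np.array([-3.01,-1.01,.06,-1.02,.09,-3.14])+.03;hi=np.array([3.01,2.22,2.58,4.17,2.62,3.14])-.03
def ik(pos,R,p,q0):
    R=Ro.from_matrix(R)
    def f(q):
        x,r=fk(q,p);return np.concatenate([(x-pos)*10,(r.inv()*R*OFF).as_rotvec()])
    s=least_squares(f,np.clip(q0,lo+1e-3,hi-1e-3),bounds=(lo,hi));return s.x,s.cost
OFF=Ro.identity()
E
python3 - <<'E'
import k
from k import *
s=fit();p=s.x;print(np.round(p,3),[np.round((fk(q,p)[0]-x)*1000,1).tolist() for q,x,_ in rows])
offs=[(fk(q,p)[1].inv()*Ro.from_rotvec(r)).as_rotvec() for q,x,r in rows];print(np.round(offs,2))
k.OFF=Ro.from_rotvec(np.array(offs[0])).inv()
q0=rows[-1][0]
for yaw in(0,15,22):
 for x,y in((.42,0),(.45,-.05),(.5,-.05),(.55,-.08)):
  out=[]
  for a in(75,60,50,40,30,20):
    A=np.radians(a);c,sn=np.cos(np.radians(yaw)),np.sin(np.radians(yaw))
    z=np.array([np.cos(A)*c,np.cos(A)*sn,-np.sin(A)]);n=np.array([np.sin(A)*c,np.sin(A)*sn,np.cos(A)])
    pos=[x,y,.09*np.sin(A)+.01]
    q,c_=min((ik(pos,tool(z,n),p,qq) for qq in (q0,[.4,-.3,2.2,1.5,1.2,-1.5])),key=lambda r:r[1]);out.append((a,round(c_,4),np.round(q,1).tolist() if c_<1e-3 else '-'))
  print(yaw,x,y,out)
E
```

```text
[0.    0.074 0.238 0.426 0.61  0.279 0.096] [[-0.0, 0.0, -0.0], [0.0, 0.0, -0.0], [0.0, 0.0, 0.0], [0.0, -0.0, 0.0]]
[[-0.    0.    1.57]
 [-0.   -0.    1.57]
 [-0.    0.    1.57]
 [-0.    0.    1.57]]
0 0.42 0 [(75, np.float64(0.0), [-0.2, -0.6, 2.4, 0.1, 1.1, -0.2]), (60, np.float64(0.0003), [-0.3, -0.8, 2.6, 0.2, 0.9, -0.3]), (50, np.float64(0.0195), '-'), (40, np.float64(0.069), '-'), (30, np.float64(0.1485), '-'), (20, np.float64(0.1518), '-')]
0 0.45 -0.05 [(75, np.float64(0.0), [-0.3, -0.5, 2.3, 0.1, 1.1, -0.4]), (60, np.float64(0.0), [-0.4, -0.7, 2.5, 0.3, 0.8, -0.5]), (50, np.float64(0.0032), '-'), (40, np.float64(0.0301), '-'), (30, np.float64(0.0791), '-'), (20, np.float64(0.0911), '-')]
0 0.5 -0.05 [(75, np.float64(0.0), [-0.3, -0.3, 2.2, 0.1, 1.0, -0.3]), (60, np.float64(0.0), [-0.3, -0.5, 2.4, 0.2, 0.8, -0.5]), (50, np.float64(0.0), [-0.4, -0.5, 2.5, 0.5, 0.6, -0.7]), (40, np.float64(0.0014), '-'), (30, np.float64(0.0199), '-'), (20, np.float64(0.0345), '-')]
0 0.55 -0.08 [(75, np.float64(0.0), [-0.3, -0.2, 2.1, 0.1, 1.0, -0.4]), (60, np.float64(0.0), [-0.4, -0.3, 2.2, 
[... 2009 characters left out ...]
loat64(0.0), [-0.3, -0.3, 2.2, 0.2, 1.1, -0.8]), (60, np.float64(0.0), [-0.5, -0.4, 2.3, 0.5, 0.9, -1.1]), (50, np.float64(0.0), [-0.5, -0.4, 2.4, 0.8, 0.9, -1.4]), (40, np.float64(0.0), [-0.6, -0.4, 2.5, 1.1, 0.8, -1.7]), (30, np.float64(0.0), [-0.7, -0.3, 2.5, 1.4, 0.9, -2.0]), (20, np.float64(0.0), [-0.8, -0.1, 2.5, 1.6, 1.0, -2.4])]
22 0.55 -0.08 [(75, np.float64(0.0), [-0.4, -0.1, 2.0, 0.2, 1.0, -0.8]), (60, np.float64(0.0), [-0.5, -0.2, 2.2, 0.5, 0.9, -1.1]), (50, np.float64(0.0), [-0.5, -0.2, 2.3, 0.8, 0.8, -1.4]), (40, np.float64(0.0), [-0.6, -0.2, 2.3, 1.1, 0.8, -1.7]), (30, np.float64(0.0), [-0.7, -0.1, 2.4, 1.4, 0.9, -2.1]), (20, np.float64(0.0), [-0.7, 0.1, 2.4, 1.7, 1.0, -2.4])]
```

```bash
python3 - <<'E'
from h import *
print('rock',ray(load('top0'),271,123,.02))
A=np.radians(40);y=np.radians(22);c,sn=np.cos(y),np.sin(y)
z=np.array([np.cos(A)*c,np.cos(A)*sn,-np.sin(A)]);n=np.array([np.sin(A)*c,np.sin(A)*sn,np.cos(A)])
st=plan([.5,-.06,.15],tool(z,n),8)
plan([.5,-.06,.065],tool(z,n),3,st)
E
```

```text
rock [ 0.66155593 -0.05885047  0.02      ]
q [-0.22 -0.6   2.24  0.11  1.17 -0.34] F [-0.2  0.  -1.9] open 0.0067 t 4.62
1 [-0.2, 0.04, 0.15] [-0.46, 0.15, -0.22]
2 [-0.21, 0.03, 0.16] [-0.47, 0.16, -0.21]
3 [-0.21, 0.0, 0.14] [-0.46, 0.15, -0.22]
4 [-0.22, -0.0, 0.15] [-0.47, 0.16, -0.22]
5 [-0.21, -0.03, 0.14] [-0.46, 0.15, -0.21]
6 [-0.22, -0.03, 0.13] [-0.46, 0.15, -0.22]
7 [-0.22, -0.06, 0.12] [-0.47, 0.16, -0.21]
8 [-0.22, -0.06, 0.12] [-0.46, 0.15, -0.22]
q [-0.22 -0.6   2.24  0.11  1.17 -0.34] F [-0.2  0.  -1.9] open 0.0067 t 4.62
1 [-0.0, -0.54, 0.45] [-0.0, 0.0, -0.0]
2 [-0.0, -0.55, 0.46] [-0.0, 0.0, -0.0]
3 [-0.0, -0.54, 0.45] [-0.0, 0.0, -0.0]
```

{"fn": "drive_tool", "kwargs": {
  "steps": [
    {"translation":[-0.2,0.04,0.15],"angular":[-0.46,0.15,-0.22],"gripper":0},
    {"translation":[-0.2,0.03,0.15],"angular":[-0.46,0.15,-0.22],"gripper":0},
    {"translation":[-0.2,0,0.14],"angular":[-0.46,0.15,-0.22],"gripper":0},
    {"translation":[-0.2,0,0.14],"angular":[-0.46,0.15,-0.22],"gripper":0},
    {"translation":[-0.2,-0.03,0.14],"angular":[-0.46,0.15,-0.22],"gripper":0},
    {"translation":[-0.2,-0.03,0.13],"angular":[-0.46,0.15,-0.22],"gripper":0},
    {"translation":[-0.2,-0.06,0.12],"angular":[-0.46,0.15,-0.22],"gripper":0},
    {"translation":[-0.2,-0.06,0.12],"angular":[-0.46,0.15,-0.22],"gripper":0}
  ]
}}

```text
t: 5.62
tool_pos: [0.5013, -0.0532, 0.1525]
tool_rot: [1.381, 2.07, 0.956]
contact_force: [-0.2, 0.1, -1.4]
opening: 0.0067
grip_force: 53.3
```

{"fn": "drive_tool", "kwargs": {
  "steps": [
    {"translation":[0,-0.54,0.45],"angular":[0,0,0],"gripper":0},
    {"translation":[0,-0.54,0.45],"angular":[0,0,0],"gripper":0},
    {"translation":[0,0,0],"angular":[0,0,0],"gripper":0}
  ]
}}

```text
t: 6.0
tool_pos: [0.4992, -0.0523, 0.0932]
tool_rot: [1.389, 2.074, 0.956]
contact_force: [-0.4, 0.0, -2.2]
opening: 0.0067
grip_force: 53.3
```

```bash
python3 - <<'E'
from h import *
A=np.radians(40);y=np.radians(22);c,sn=np.cos(y),np.sin(y)
z=np.array([np.cos(A)*c,np.cos(A)*sn,-np.sin(A)]);n=np.array([np.sin(A)*c,np.sin(A)*sn,np.cos(A)])
print(ctrl.get_obs()['tool_pos']);plan([.5,-.06,.065],tool(z,n),2)
im=snap('side','side3');P=cloud(im)
a=cv2.imread('pics/side3.png')[130:330,180:450];cv2.imwrite('pics/c3.png',cv2.resize(a,None,fx=2.5,fy=2.5))
E
```

```text
[ 0.49922774 -0.05232966  0.0932366 ]
q [-0.64 -0.46  2.47  0.99  0.89 -1.6 ] F [-0.4  0.  -2.2] open 0.0067 t 6.0
1 [-0.09, -0.29, 0.21] [-0.03, -0.02, 0.01]
2 [-0.1, -0.28, 0.21] [-0.04, -0.02, 0.01]
```

View pics/c3.png

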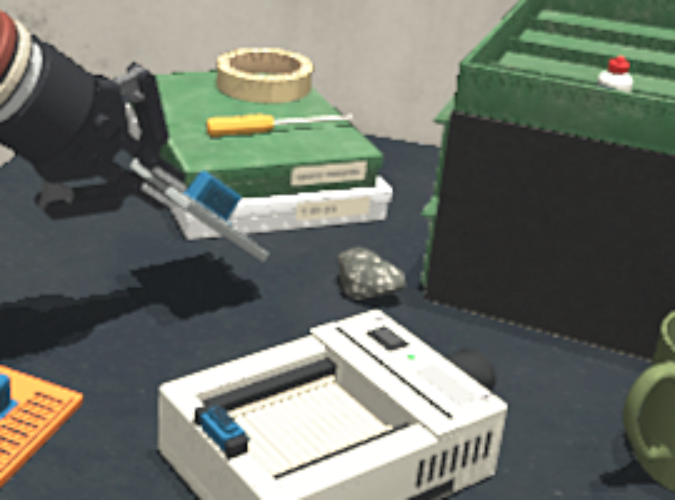

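The cover is held with grip up and lip ahead, about 30 mm above the desk. I lower it onto its lip.

{"fn": "drive_tool", "kwargs": {
  "steps": [
    {"translation":[0,-0.25,0.2],"angular":[0,0,0],"gripper":0},
    {"translation":[0,-0.2,0.17],"angular":[0,0,0],"gripper":0},
    {"translation":[0,-0.1,0.1],"angular":[0,0,0],"gripper":0},
    {"translation":[0,0,0],"angular":[0,0,0],"gripper":0}
  ]
}}

```text
t: 6.55
tool_pos: [0.5004, -0.0537, 0.0667]
tool_rot: [1.385, 2.07, 0.954]
contact_force: [0.1, 0.0, -0.5]
opening: 0.0063
grip_force: 53.3
```

{"fn": "drive_tool", "kwargs": {
  "steps": [
    {"translation":[0,0,0],"angular":[0,0,0],"gripper":0.25},
    {"translation":[0,0,0],"angular":[0,0,0],"gripper":0.25},
    {"translation":[0,-0.2,-0.1],"angular":[0,0,0],"gripper":0.25},
    {"translation":[0,-0.3,-0.2],"angular":[0,0,0],"gripper":0.25},
    {"translation":[0,-0.1,-0.3],"angular":[0,0,0],"gripper":0.25}
  ]
}}

```text
t: 7.18
tool_pos: [0.468, -0.0665, 0.0631]
tool_rot: [1.387, 2.07, 0.955]
contact_force: [-0.1, 0.5, 0.1]
opening: 0.021
grip_force: 0.0
```

```bash
python3 - <<'E'
from h import *
im=snap('side','side4')
a=cv2.imread('pics/side4.png')[150:310,180:400];cv2.imwrite('pics/c4.png',cv2.resize(a,None,fx=3,fy=3))
E
```

```text
(no output)
```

View pics/c4.png

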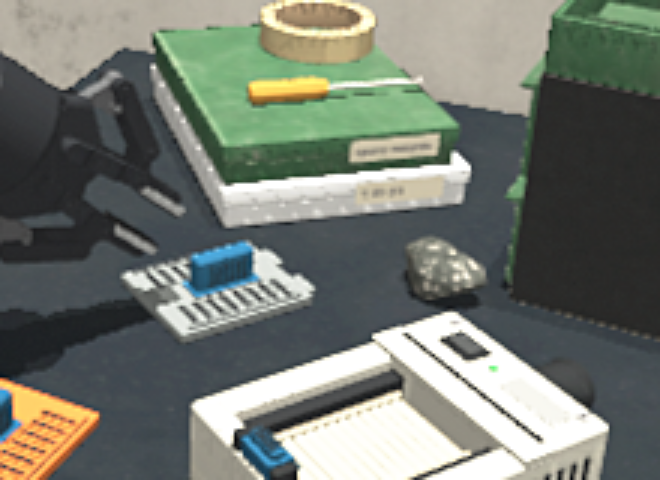

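The cover lies flat and released. I back off and measure.

{"fn": "drive_tool", "kwargs": {
  "steps": [
    {"translation":[0,0,-0.8],"angular":[0,0,0],"gripper":0.5},
    {"translation":[0,0.2,-0.9],"angular":[0.3,0,0],"gripper":0.5},
    {"translation":[0,0.5,-0.9],"angular":[0.5,0,0],"gripper":0.5},
    {"translation":[0,0.5,-0.9],"angular":[0.5,0,0],"gripper":0.5}
  ]
}}

```text
t: 7.72
tool_pos: [0.4037, -0.0931, 0.1943]
tool_rot: [1.476, 2.201, 0.778]
contact_force: [0.7, -0.8, 0.1]
opening: 0.0429
grip_force: 0.0
```

```bash
cat > m.py <<'E'
from h import *
def blue(im,lo,hi):
    h=cv2.cvtColor(im['color'],cv2.COLOR_RGB2HSV);b=cv2.inRange(h,(95,110,50),(125,255,255))>0
    P=cloud(im);return P[b&(P[...,2]>lo)&(P[...,2]<hi)],P
def rect(X):
    r=cv2.minAreaRect((X[:,:2]*1000).astype(np.float32));return np.round(r[0],1),np.round(r[1],1),round(r[2],1)
if __name__=='__main__':
    import sys;tag=sys.argv[1]
    for n in('top','side'):
        im=snap(n,n+tag);B,P=blue(im,.024,.040);B=B[(B[:,1]>-.15)&(B[:,0]>.38)]
        print(n,'grip top',len(B),rect(B) if len(B)>5 else '')
        q=(P[...,2]>.004)&(P[...,2]<.014)&(P[...,0]>.40)&(P[...,0]<.62)&(P[...,1]>-.16)&(P[...,1]<.02)
        q=cv2.morphologyEx(q.astype(np.uint8),cv2.MORPH_OPEN,np.ones((2,2)))>0
        if q.sum()>20: print('plate',q.sum(),rect(P[q]))
E
python3 m.py 5; python3 -c "
from h import *
o=ctrl.get_obs();print(o['tool_pos'],o['q'])"
```

```text
top grip top 122 (array([509., -47.]), array([41.6, 13.6]), 24.1)
plate 1515 (array([505.6, -50.2]), array([101.7,  83.3]), 22.7)
side grip top 126 (array([509.1, -49.3]), array([43.4, 16.3]), 24.8)
plate 953 (array([511.1, -53.4]), array([106.5,  78.6]), 21.5)
[ 0.40649382 -0.09469853  0.20094379] [-0.84436849 -0.89388254  2.45314292  0.65706816  1.35548284 -1.3092261 ]
```

```bash
python3 - <<'E'
from h import *
y=np.radians(22.8);c,s=np.cos(y),np.sin(y)
st=plan([.509,-.048,.11],tool([0,0,-1],[s,-c,0]),12)
E
```

```text
q [-0.84 -0.89  2.45  0.66  1.36 -1.31] F [ 0.  -0.7  1. ] open 0.043 t 7.83
1 [0.01, 0.06, 0.3] [0.33, -0.31, 0.9]
2 [0.03, 0.07, 0.29] [0.33, -0.32, 0.89]
3 [0.06, 0.08, 0.28] [0.33, -0.31, 0.9]
4 [0.08, 0.08, 0.28] [0.33, -0.31, 0.89]
5 [0.1, 0.09, 0.27] [0.33, -0.32, 0.9]
6 [0.12, 0.08, 0.27] [0.33, -0.31, 0.89]
7 [0.14, 0.08, 0.25] [0.33, -0.32, 0.9]
8 [0.17, 0.07, 0.24] [0.34, -0.31, 0.89]
9 [0.18, 0.06, 0.23] [0.33, -0.31, 0.9]
10 [0.2, 0.05, 0.22] [0.33, -0.32, 0.89]
11 [0.22, 0.03, 0.21] [0.33, -0.31, 0.9]
12 [0.22, 0.01, 0.2] [0.33, -0.31, 0.89]
```

{"fn": "drive_tool", "kwargs": {
  "steps": [
    {"translation":[0,0.06,0.3],"angular":[0.33,-0.31,0.9],"gripper":0.5},
    {"translation":[0.03,0.07,0.29],"angular":[0.33,-0.31,0.9],"gripper":0.5},
    {"translation":[0.06,0.08,0.28],"angular":[0.33,-0.31,0.9],"gripper":0.5},
    {"translation":[0.08,0.08,0.28],"angular":[0.33,-0.31,0.9],"gripper":0.5},
    {"translation":[0.1,0.09,0.27],"angular":[0.33,-0.31,0.9],"gripper":0.5},
    {"translation":[0.12,0.08,0.27],"angular":[0.33,-0.31,0.9],"gripper":0.5},
    {"translation":[0.14,0.08,0.25],"angular":[0.33,-0.31,0.9],"gripper":0.5},
    {"translation":[0.17,0.07,0.24],"angular":[0.33,-0.31,0.9],"gripper":0.5}
  ]
}}

```text
t: 8.82
tool_pos: [0.4724, -0.0606, 0.1312]
tool_rot: [2.706, 1.295, 0.306]
contact_force: [0.1, -0.7, 0.6]
opening: 0.0426
grip_force: 0.0
```

{"fn": "drive_tool", "kwargs": {
  "steps": [
    {"translation":[0.18,0.06,0.23],"angular":[0.33,-0.31,0.9],"gripper":0.5},
    {"translation":[0.2,0.05,0.22],"angular":[0.33,-0.31,0.9],"gripper":0.5},
    {"translation":[0.22,0.03,0.2],"angular":[0.33,-0.31,0.9],"gripper":0.5},
    {"translation":[0.22,0,0.2],"angular":[0.33,-0.31,0.9],"gripper":0.5},
    {"translation":[0,0,0],"angular":[0,0,0],"gripper":0.5}
  ]
}}

```text
t: 9.45
tool_pos: [0.5061, -0.0447, 0.101]
tool_rot: [-3.063, -0.611, 0.008]
contact_force: [-0.8, -1.0, -0.3]
opening: 0.0428
grip_force: 0.0
```

```bash
python3 - <<'E'
from h import *
y=np.radians(22.8);c,s=np.cos(y),np.sin(y)
o=ctrl.get_obs();print(o['tool_pos'],Ro.from_rotvec(o['tool_rot']).as_matrix().round(3).tolist())
st=plan([.509,-.048,.012],tool([0,0,-1],[s,-c,0]),5)
E
```

```text
[ 0.50608208 -0.04474816  0.10095799] [[0.923, 0.384, -0.008], [0.384, -0.923, 0.017], [-0.001, -0.019, -1.0]]
q [-0.24 -0.1   1.99  0.02  1.26  0.93] F [-0.8 -1.  -0.3] open 0.0428 t 9.45
1 [0.01, 0.03, 0.44] [-0.03, 0.0, -0.01]
2 [0.01, 0.03, 0.45] [-0.03, 0.0, -0.0]
3 [0.0, 0.02, 0.44] [-0.02, 0.0, -0.01]
4 [0.01, 0.03, 0.45] [-0.03, 0.01, -0.0]
5 [0.01, 0.02, 0.44] [-0.03, -0.0, -0.01]
```

{"fn": "drive_tool", "kwargs": {
  "steps": [
    {"translation":[0.01,0.03,0.44],"angular":[-0.03,0,-0.01],"gripper":0.5},
    {"translation":[0.01,0.03,0.45],"angular":[-0.03,0,0],"gripper":0.5},
    {"translation":[0,0.02,0.44],"angular":[-0.02,0,-0.01],"gripper":0.5},
    {"translation":[0.01,0.03,0.45],"angular":[-0.03,0,0],"gripper":0.5},
    {"translation":[0.01,0.02,0.44],"angular":[-0.03,0,0],"gripper":0.5},
    {"translation":[0,0,0],"angular":[0,0,0],"gripper":0},
    {"translation":[0,0,0],"angular":[0,0,0],"gripper":0},
    {"translation":[0,0,0],"angular":[0,0,0],"gripper":0}
  ],
  "force": 80
}}

```text
t: 10.45
tool_pos: [0.5098, -0.0484, 0.0143]
tool_rot: [3.078, 0.616, 0.003]
contact_force: [0.4, 0.3, -1.0]
opening: 0.0124
grip_force: 81.0
```

{"fn": "drive_tool", "kwargs": {
  "steps": [
    {"translation":[0,0,0],"angular":[0,0,0],"gripper":0},
    {"translation":[0,0,-0.4],"angular":[0,0,0],"gripper":0},
    {"translation":[0,0,-0.8],"angular":[0,0,0],"gripper":0},
    {"translation":[0,0,-1],"angular":[0,0,0],"gripper":0},
    {"translation":[0,0,-1],"angular":[0,-0.5,0],"gripper":0},
    {"translation":[0,0,-0.5],"angular":[0,-0.6,0],"gripper":0},
    {"translation":[0,0,0],"angular":[0,-0.6,0],"gripper":0}
  ]
}}

```text
t: 11.32
tool_pos: [0.5125, -0.0478, 0.1662]
tool_rot: [3.01, 0.601, -0.35]
contact_force: [0.4, -0.4, -1.1]
opening: 0.0121
grip_force: 81.3
```

```bash
python3 - <<'E'
from h import *
o=ctrl.get_obs();print(o['tool_pos'],o['opening'],Ro.from_rotvec(o['tool_rot']).as_matrix().round(3).tolist())
im=snap('side','side6');P=cloud(im)
a=cv2.imread('pics/side6.png')[60:300,180:440];cv2.imwrite('pics/c6.png',cv2.resize(a,None,fx=2.4,fy=2.4))
t=load('top5');P=cloud(t)
# extractor refined: ledge region (z>.055) and blue catch, arm absent
m=np.zeros(P.shape[:2],bool);m[105:220,305:415]=1
q=(m&(P[...,2]>.045)&(P[...,2]<.066)).astype(np.uint8)
for k in(1,3):
    qq=cv2.morphologyEx(q,cv2.MORPH_OPEN,np.ones((k,k)))>0;print(cv2.minAreaRect((P[qq][:,:2]*1000).astype(np.float32)))
q3=cv2.morphologyEx(q,cv2.MORPH_OPEN,np.ones((3,3)))>0;X=P[q3]
y=np.radians(22.3);R=np.array([[np.cos(y),np.sin(y)],[-np.sin(y),np.cos(y)]]);L=(X[:,:2]-[.568,-.2625])@R.T
for lo,hi in((-.085,-.075),(-.05,.02),(.035,.085)):
    s=(L[:,0]>lo)&(L[:,0]<hi);print(lo,'y',np.percentile(L[s,1],[1,99])*1000,'z',np.median(X[s,2]),'x',np.percentile(L[s,0],[1,99])*1000)
print('x all',np.percentile(L[:,0],[.5,99.5])*1000)
# bay interior (z<.047)
q=m&(P[...,2]<.048)&(P[...,2]>.03);L=(P[q][:,:2]-[.568,-.2625])@R.T;s=(abs(L[:,1])<.05)&(abs(L[:,0])<.08);print('bay',np.percentile(L[s],[1,99],0)*1000,np.percentile(P[q][s,2],[10,50,90]))
E
```

```text
[ 0.51253401 -0.04782172  0.16623046] 0.012067079751964633 [[0.899, 0.385, -0.211], [0.373, -0.923, -0.095], [-0.231, 0.007, -0.973]]
((585.7427978515625, -254.69171142578125), (216.0063934326172, 125.05580139160156), 21.878881454467773)
((571.6175537109375, -260.3639831542969), (185.5631103515625, 125.05580139160156), 21.878881454467773)
-0.085 y [-59.07591005  62.19102792] z 0.05413559988134234 x [-84.88742976 -75.06495819]
-0.05 y [-60.66968799  62.27083582] z 0.05334848568452363 x [-49.38142397  19.21940931]
0.035 y [-60.25009647  61.75440235] z 0.058058370199268614 x [35.5218483  84.22802545]
x all [-87.85437176  91.10357595]
bay [[-68.79627066 -44.01028453]
 [ 27.01548525  41.42271823]] [0.03676499 0.03989847 0.04595463]
```

View pics/c6.png

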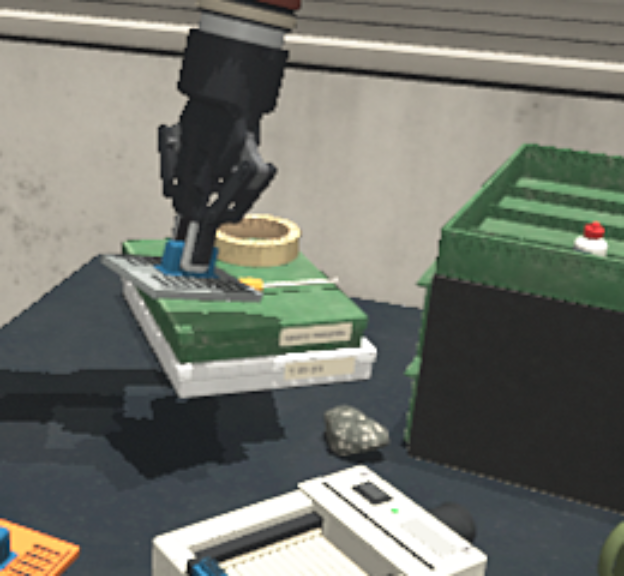

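```bash
python3 - <<'E'
from h import *
y=np.radians(22.3);R=np.array([[np.cos(y),np.sin(y)],[-np.sin(y),np.cos(y)]]);c0=np.array([.568,-.2625])
for tag,box in(('top5',(305,105,415,220)),('top0',(305,105,415,220)),('side5',(235,245,390,365)),('side6',(235,245,390,365))):
    im=load(tag);P=cloud(im);u0,v0,u1,v1=box
    m=np.zeros(P.shape[:2],bool);m[v0:v1,u0:u1]=1
    g=im['color'].astype(int);w=(g.min(2)>150)
    q=m&(P[...,2]>.047)&(P[...,2]<.062)&w
    L=(P[q][:,:2]-c0)@R.T*1000;z=P[q][:,2]
    res=[]
    for sg in(1,-1):
        pts=[]
        for b in np.arange(-75,80,6):
            s=L[(L[:,0]>=b)&(L[:,0]<b+6)];s=s[abs(s[:,1])<66]
            if len(s)>3: pts.append((b+3,sg*np.sort(sg*s[:,1])[-1]))
        pts=np.array(pts);f=np.polyfit(pts[:,0],pts[:,1],1);r=pts[:,1]-np.polyval(f,pts[:,0]);k=abs(r)<2;f=np.polyfit(pts[k,0],pts[k,1],1);res.append((round(np.degrees(np.arctan(f[0])),2),round(f[1],1)))
    xs=[]
    for sg in(1,-1):
        e=[]
        for b in np.arange(-50,50,6):
            s=L[(L[:,1]>=b)&(L[:,1]<b+6)]
            if len(s)>3:e.append(sg*np.max(sg*s[:,0]))
        xs.append(np.round(np.percentile(e,[25,50,75]),1))
    # ledge front: highest step 
    led=[]
    for b in np.arange(-36,36,6):
        s=(L[:,1]>=b)&(L[:,1]<b+6)&(L[:,0]>0)&(z>.055)
        if s.sum()>3: led.append(L[s,0].min())
    print(tag,'sides(+y,-y) slope,off',res,'xends',xs,'ledge',np.round(np.percentile(led,[25,50,75]),1) if led else '')
E
```

```text
top5 sides(+y,-y) slope,off [(np.float64(-0.37), np.float64(62.2)), (np.float64(-0.64), np.float64(-60.7))] xends [array([86.6, 87.1, 88.8]), array([-88.3, -87.6, -70.1])] ledge [29.2 29.6 29.8]
top0 sides(+y,-y) slope,off [(np.float64(-0.43), np.float64(62.3)), (np.float64(-0.34), np.float64(-60.8))] xends [array([86.3, 86.6, 86.9]), array([-88.3, -87.8, -75.1])] ledge [29.5 29.7 29.9]
side5 sides(+y,-y) slope,off [(np.float64(-0.61), np.float64(60.5)), (np.float64(-0.49), np.float64(-63.1))] xends [array([85.1, 85.5, 86.9]), array([-89.5, -89.2, -88.9])] ledge [28.5 28.7 29. ]
side6 sides(+y,-y) slope,off [(np.float64(-0.43), np.float64(60.6)), (np.float64(-0.33), np.float64(-63.1))] xends [array([84.7, 85.3, 86.1]), array([-89.6, -89.3, -89. ])] ledge [28.3 28.5 29.3]
```

```bash
cat > g.py <<'E'
from h import *
YAW=np.radians(21.85);EX=np.array([np.cos(YAW),np.sin(YAW),0]);EY=np.array([-np.sin(YAW),np.cos(YAW),0]);K=np.array([0,0,1.])
ORG=np.array([.5676,-.2635,0]);G=(4.5,14.3)
def pose(th,d,h,dx=0,dy=0,dz=0):
    t=np.radians(th);X=np.cos(t)*EX-np.sin(t)*K;Z=np.sin(t)*EX+np.cos(t)*K
    lip=ORG+EX*(30+d+dx)/1000+EY*dy/1000+K*(h+dz)/1000
    return lip+X*(G[0]-60)/1000+Z*(G[1]-2)/1000, tool(-Z,-EY)
def where():
    o=ctrl.get_obs();R=Ro.from_rotvec(o['tool_rot']).as_matrix();Z=-R[:,2];X=R[:,0]
    lip=o['tool_pos']-X*(G[0]-60)/1000-Z*(G[1]-2)/1000-ORG
    print('th %.1f yaw %.2f d %.1f y %.1f h %.1f'%(np.degrees(np.arcsin(-X[2])),np.degrees(np.arctan2(X[1],X[0])-YAW),lip@EX*1000-30,lip@EY*1000,lip[2]*1000),'F ext',np.round([o['contact_force']@EX,o['contact_force']@EY,o['contact_force'][2]],1),'T',np.round(o['wrist_torque'],2),'t',o['t'])
E
python3 - <<'E'
from g import *
where();plan(*pose(18,-5,115),8)
E
```

```text
th 13.5 yaw 0.76 d 50.3 y 221.9 h 139.3 F ext [-0.5 -0.5 -0.9] T [ 0.03 -0.08  0.02] t 11.375
q [-0.17 -0.01  1.81 -0.13  1.55  1.03] F [-0.3 -0.6 -0.9] open 0.0123 t 11.38
1 [-0.16, 0.69, 0.11] [0.01, -0.07, 0.01]
2 [-0.15, 0.69, 0.1] [0.0, -0.07, 0.01]
3 [-0.15, 0.69, 0.11] [0.01, -0.07, 0.01]
4 [-0.15, 0.69, 0.11] [0.01, -0.07, 0.01]
5 [-0.15, 0.69, 0.11] [0.01, -0.07, 0.02]
6 [-0.14, 0.69, 0.11] [0.0, -0.07, 0.01]
7 [-0.15, 0.69, 0.11] [0.01, -0.07, 0.01]
8 [-0.14, 0.69, 0.11] [0.01, -0.07, 0.01]
```

{"fn": "drive_tool", "kwargs": {
  "steps": [
    {"translation":[-0.16,0.69,0.11],"angular":[0.01,-0.07,0.01],"gripper":0},
    {"translation":[-0.15,0.69,0.1],"angular":[0,-0.07,0.01],"gripper":0},
    {"translation":[-0.15,0.69,0.11],"angular":[0.01,-0.07,0.01],"gripper":0},
    {"translation":[-0.15,0.69,0.11],"angular":[0.01,-0.07,0.01],"gripper":0},
    {"translation":[-0.15,0.69,0.11],"angular":[0.01,-0.07,0.02],"gripper":0},
    {"translation":[-0.14,0.69,0.11],"angular":[0,-0.07,0.01],"gripper":0},
    {"translation":[-0.15,0.69,0.11],"angular":[0.01,-0.07,0.01],"gripper":0},
    {"translation":[-0.14,0.69,0.11],"angular":[0.01,-0.07,0.01],"gripper":0}
  ]
}}

```text
t: 12.38
tool_pos: [0.5432, -0.2744, 0.1409]
tool_rot: [2.992, 0.577, -0.476]
contact_force: [-0.4, 0.0, -1.4]
opening: 0.0119
grip_force: 81.3
```

{"fn": "drive_tool", "kwargs": {
  "steps": [
    {"translation":[0,0,0],"angular":[0,0,0],"gripper":0},
    {"translation":[0,0,0],"angular":[0,0,0],"gripper":0}
  ]
}}

```text
t: 12.62
tool_pos: [0.543, -0.2727, 0.1407]
tool_rot: [2.993, 0.577, -0.476]
contact_force: [0.2, -0.1, -1.1]
opening: 0.0122
grip_force: 81.3
```

```bash
python3 - <<'E'
from g import *
where();plan(*pose(18,-5,55),4)
im=snap('side','side7');a=cv2.imread('pics/side7.png')[170:370,220:430];cv2.imwrite('pics/c7.png',cv2.resize(a,None,fx=3,fy=3))
E
```

```text
th 18.1 yaw 0.01 d -7.3 y 0.7 h 111.8 F ext [ 0.1 -0.2 -1.1] T [ 0.04 -0.2   0.05] t 12.625
q [-0.48  0.23  1.59 -0.24  1.53  0.74] F [ 0.2 -0.1 -1.1] open 0.0122 t 12.62
1 [0.12, 0.0, 0.33] [-0.01, 0.0, 0.0]
2 [0.13, 0.01, 0.34] [-0.0, 0.0, 0.0]
3 [0.12, 0.0, 0.33] [-0.01, 0.0, 0.0]
4 [0.12, 0.01, 0.33] [-0.0, 0.01, 0.0]
```

View pics/c7.png

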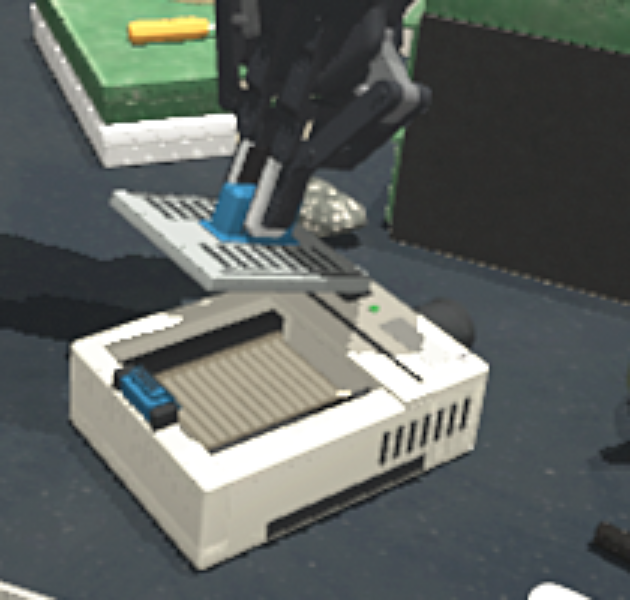

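The tilted cover is over the bay with its lip towards the ledge. I lower it to 55 mm.

{"fn": "drive_tool", "kwargs": {
  "steps": [
    {"translation":[0.12,0,0.33],"angular":[0,0,0],"gripper":0},
    {"translation":[0.12,0.01,0.33],"angular":[-0.01,0,0],"gripper":0},
    {"translation":[0.12,0,0.33],"angular":[0,0,0],"gripper":0},
    {"translation":[0.12,0.01,0.33],"angular":[0,0,0],"gripper":0},
    {"translation":[0,0,0],"angular":[0,0,0],"gripper":0}
  ]
}}

```text
t: 13.3
tool_pos: [0.544, -0.272, 0.0825]
tool_rot: [2.992, 0.578, -0.48]
contact_force: [0.4, -0.7, -1.5]
opening: 0.0121
grip_force: 81.3
```

```bash
python3 - <<'E'
from g import *
where();plan(*pose(18,-5,45.8),3)
# cross-check with side camera: lip tip & ledge in px
im=snap('side','side8');a=cv2.imread('pics/side8.png')[190:350,250:400];cv2.imwrite('pics/c8.png',cv2.resize(a,None,fx=3.7,fy=3.7))
E
```

```text
th 18.2 yaw 0.06 d -6.2 y 1.0 h 53.5 F ext [ 0.1 -0.8 -1.5] T [ 0.08 -0.18  0.01] t 13.3
q [-0.48  0.3   1.62 -0.24  1.44  0.77] F [ 0.4 -0.7 -1.5] open 0.0121 t 13.3
1 [0.03, 0.01, 0.06] [-0.01, 0.01, 0.0]
2 [0.03, 0.01, 0.06] [-0.01, 0.01, 0.01]
3 [0.03, 0.0, 0.06] [-0.01, 0.0, -0.0]
```

View pics/c8.png

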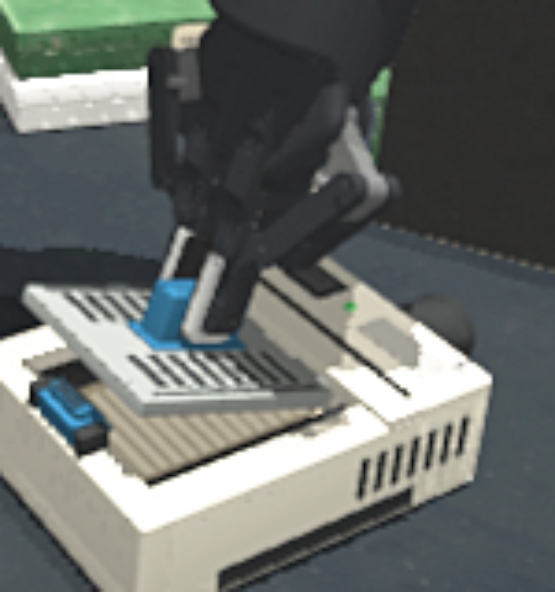

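{"fn": "drive_tool", "kwargs": {
  "steps": [
    {"translation":[0.03,0.01,0.09],"angular":[0,0,0],"gripper":0},
    {"translation":[0.03,0.01,0.09],"angular":[0,0,0],"gripper":0},
    {"translation":[0,0,0],"angular":[0,0,0],"gripper":0},
    {"translation":[0.1,0,-0.03],"angular":[0,0,0],"gripper":0},
    {"translation":[0.1,0,-0.03],"angular":[0,0,0],"gripper":0},
    {"translation":[0,0,0],"angular":[0,0,0],"gripper":0}
  ]
}}

```text
t: 14.1
tool_pos: [0.5532, -0.2702, 0.0765]
tool_rot: [2.991, 0.578, -0.476]
contact_force: [-0.8, -0.3, -2.7]
opening: 0.0123
grip_force: 80.9
```

```bash
python3 - <<'E'
from g import *
where();plan(*pose(18,7,45.8),3)
E
```

```text
th 18.1 yaw 0.03 d 3.1 y -0.8 h 47.6 F ext [-0.8  0.  -2.7] T [ 0.02 -0.02 -0.  ] t 14.1
q [-0.47  0.32  1.6  -0.24  1.43  0.78] F [-0.8 -0.3 -2.7] open 0.0123 t 14.1
1 [0.04, -0.01, 0.0] [-0.0, 0.0, 0.0]
2 [0.03, -0.0, 0.01] [-0.01, 0.01, 0.0]
3 [0.04, -0.01, 0.0] [0.0, 0.0, 0.0]
```

{"fn": "drive_tool", "kwargs": {
  "steps": [
    {"translation":[0.04,0,0.02],"angular":[0,0,0],"gripper":0},
    {"translation":[0.05,0,0],"angular":[0,0,0],"gripper":0},
    {"translation":[0.03,0,0],"angular":[0,0,0],"gripper":0},
    {"translation":[0,0,0],"angular":[0,0,0],"gripper":0}
  ]
}}

```text
t: 14.6
tool_pos: [0.5554, -0.2694, 0.0756]
tool_rot: [2.99, 0.577, -0.484]
contact_force: [-8.2, -1.8, 3.9]
opening: 0.0119
grip_force: 81.7
```

```bash
python3 - <<'E'
from g import *
where();plan(*pose(18,9,45.8),2)
E
```

```text
th 18.4 yaw -0.00 d 5.3 y -1.0 h 46.4 F ext [-8.3  1.4  3.9] T [-0.19  1.41  0.07] t 14.6
q [-0.47  0.33  1.6  -0.24  1.44  0.78] F [-8.2 -1.8  3.9] open 0.0119 t 14.6
1 [0.05, -0.01, -0.0] [-0.01, 0.02, -0.0]
2 [0.04, -0.01, -0.01] [-0.0, 0.03, -0.0]
```

```bash
python3 - <<'E'
from g import *
for n in('side','top'):
    im=snap(n,n+'9');P=cloud(im);L=(P-ORG)@np.column_stack([EX,EY,K])*1000
    for y0 in(-34,-22):
        q=(abs(L[...,1]-y0)<4)&(L[...,2]>30)&(L[...,2]<100)
        x=L[q][:,0];z=L[q][:,2];g=im['color'][q].mean(1)
        print(n,y0,[(int(b),int(np.median(z[(x>=b)&(x<b+3)])),int(np.median(g[(x>=b)&(x<b+3)]))) for b in range(-90,50,3) if ((x>=b)&(x<b+3)).any()])
E
```

```text
side -34 [(-90, 42, 155), (-87, 54, 255), (-84, 54, 255), (-81, 54, 255), (-78, 53, 255), (-75, 53, 255), (-69, 82, 142), (-66, 85, 212), (-63, 66, 228), (-60, 46, 227), (-57, 83, 229), (-54, 83, 142), (-51, 82, 146), (-48, 46, 210), (-45, 79, 160), (-42, 79, 113), (-39, 78, 210), (-36, 75, 153), (-33, 75, 133), (-30, 75, 181), (-27, 73, 165), (-24, 72, 111), (-21, 71, 198), (-18, 46, 71), (-15, 70, 125), (-12, 68, 153), (-9, 46, 157), (-6, 66, 52), (-3, 66, 95), (0, 46, 97), (3, 63, 60), (6, 62, 82), (9, 46, 83), (12, 53, 58), (15, 59, 66), (18, 59, 103), (21, 58, 93), (24, 57, 89), (27, 56, 131), (30, 58, 253), (33, 57, 254), (36, 58, 252), (39, 58, 254), (42, 57, 255), (45, 58, 122), (48, 58, 215)]
side -22 [(-90, 46, 155), (-87, 55, 244), (-84, 58, 74), (-81, 55, 252), (-78, 57, 128), (-75, 53, 255), (-69, 82, 146), (-66, 86, 201), (-63, 85, 228), (-60, 40, 175), (-57, 40, 169), (-54, 40, 147), (-51, 40, 155), (-48, 81, 159), (-45, 40, 170), (-42, 59, 125), (-39, 41, 169), (-36, 76, 149), (-33, 39, 139), (-30, 74, 174), (-27, 73, 139), (-24, 39, 164), (-21, 72, 177), (-18, 70, 142), (-15, 87, 58), (-12, 77, 106), (-9, 84, 49), (-6, 87, 50), (-3, 66, 101), (0, 65, 108), (3, 63, 73), (6, 62, 76), (9, 62, 100), (12, 61, 55), (15, 60, 72), (18, 59, 98), (21, 58, 93), (24, 57, 93), (27, 56, 148), (30, 57, 148), (33, 58, 146), (36, 58, 147), (39, 58, 156), (42, 57, 137), (45, 58, 40), (48, 58, 122)]
top -34 []
top -22 []
```

```bash
sed -i 's/^ORG=.*/ORG=np.array([.5676,-.2635,0])-.0022*EX;G=(4.5,14.3)/' g.py
python3 - <<'E'
from g import *
where();st=None
for th in(18,14,10,7):
    t=np.radians(th);d=10*np.cos(t)-6*np.sin(t)-1.0;h=48-2.0*th/18
    print(th,round(d,1),round(h,1));st=plan(*pose(th,d,h),2,st)
E
```

```text
th 18.4 yaw -0.00 d 7.5 y -1.0 h 46.4 F ext [-7.   2.3  4.4] T [-0.17  1.31  0.07] t 14.7
18 6.7 46.0
q [-0.47  0.33  1.6  -0.24  1.44  0.78] F [-7.4 -0.4  4.4] open 0.012 t 14.7
1 [-0.01, -0.01, 0.01] [-0.01, 0.02, -0.0]
2 [-0.01, -0.01, 0.01] [-0.0, 0.02, -0.0]
14 7.3 46.4
q [-0.47  0.33  1.6  -0.24  1.44  0.78] F [-7.4 -0.4  4.4] open 0.012 t 14.7
1 [-0.0, -0.0, 0.04] [-0.0, 0.25, -0.0]
2 [-0.01, -0.0, 0.05] [-0.0, 0.25, -0.0]
10 7.8 46.9
q [-0.47  0.33  1.6  -0.24  1.44  0.78] F [-7.4 -0.4  4.4] open 0.012 t 14.7
1 [-0.0, -0.0, 0.04] [-0.0, 0.25, -0.0]
2 [-0.01, -0.0, 0.04] [-0.0, 0.25, -0.0]
7 8.2 47.2
q [-0.47  0.33  1.6  -0.24  1.44  0.78] F [-7.4 -0.4  4.4] open 0.012 t 14.7
1 [-0.0, -0.0, 0.03] [-0.0, 0.19, -0.0]
2 [-0.0, -0.0, 0.03] [-0.0, 0.19, -0.0]
```

{"fn": "drive_tool", "kwargs": {
  "steps": [
    {"translation":[-0.04,-0.01,0],"angular":[0,0,0],"gripper":0},
    {"translation":[0,-0.01,0.02],"angular":[0,0.2,0],"gripper":0},
    {"translation":[0,0,0.04],"angular":[0,0.25,0],"gripper":0},
    {"translation":[0,0,0.04],"angular":[0,0.25,0],"gripper":0},
    {"translation":[0,0,0.04],"angular":[0,0.25,0],"gripper":0},
    {"translation":[0,0,0],"angular":[0,0,0],"gripper":0}
  ]
}}

```text
t: 15.45
tool_pos: [0.5531, -0.2701, 0.0698]
tool_rot: [3.038, 0.585, -0.28]
contact_force: [-4.8, -3.0, -0.7]
opening: 0.0123
grip_force: 81.2
```

```bash
python3 - <<'E'
from g import *
where();st=None
for th in(7,4,2,0):
    t=np.radians(th);d=10*np.cos(t)-6*np.sin(t)-1.0;h=48-2.0*th/18
    print(th,round(d,1),round(h,1));st=plan(*pose(th,d,h),2,st)
E
```

```text
th 10.5 yaw -0.05 d 8.6 y -0.8 h 47.5 F ext [-5.6 -1.  -0.7] T [-0.62  0.82  0.1 ] t 15.45
7 8.2 47.2
q [-0.51  0.26  1.67 -0.15  1.33  0.72] F [-4.8 -3.  -0.7] open 0.0123 t 15.45
1 [-0.01, -0.01, 0.05] [-0.0, 0.22, -0.0]
2 [-0.02, -0.01, 0.05] [-0.0, 0.22, -0.01]
4 8.6 47.6
q [-0.51  0.26  1.67 -0.15  1.33  0.72] F [-4.8 -3.  -0.7] open 0.0123 t 15.45
1 [-0.0, 0.0, 0.03] [-0.0, 0.19, 0.0]
2 [-0.0, 0.0, 0.03] [-0.0, 0.19, 0.0]
2 8.8 47.8
q [-0.51  0.26  1.67 -0.15  1.33  0.72] F [-4.8 -3.  -0.7] open 0.0123 t 15.45
1 [-0.0, 0.0, 0.02] [-0.0, 0.12, 0.0]
2 [-0.01, 0.0, 0.02] [-0.0, 0.13, 0.0]
0 9.0 48.0
q [-0.51  0.26  1.67 -0.15  1.33  0.72] F [-4.8 -3.  -0.7] open 0.0123 t 15.45
1 [-0.0, 0.0, 0.02] [-0.0, 0.12, 0.0]
2 [-0.0, 0.0, 0.02] [-0.0, 0.13, 0.0]
```

{"fn": "drive_tool", "kwargs": {
  "steps": [
    {"translation":[-0.03,-0.01,0.04],"angular":[0,0.22,0],"gripper":0},
    {"translation":[-0.01,-0.01,0.05],"angular":[0,0.22,0],"gripper":0},
    {"translation":[0,0,0.04],"angular":[0,0.19,0],"gripper":0},
    {"translation":[0,0,0.04],"angular":[0,0.19,0],"gripper":0},
    {"translation":[0,0,0],"angular":[0,0,0],"gripper":0}
  ]
}}

```text
t: 16.08
tool_pos: [0.5515, -0.27, 0.0639]
tool_rot: [3.07, 0.592, -0.102]
contact_force: [-3.8, -4.7, 0.6]
opening: 0.012
grip_force: 81.6
```

```bash
python3 - <<'E'
from g import *
where();st=None
for th in(2,0):
    t=np.radians(th);d=10*np.cos(t)-6*np.sin(t)-1.0;h=48-2.0*th/18
    st=plan(*pose(th,d,h),2,st)
E
```

```text
th 3.8 yaw -0.02 d 9.4 y -0.1 h 47.9 F ext [-5.2 -3.   0.6] T [-0.77  0.53  0.18] t 16.075
q [-0.55  0.21  1.73 -0.06  1.24  0.66] F [-3.8 -4.7  0.6] open 0.012 t 16.07
1 [-0.01, -0.0, 0.02] [0.0, 0.11, -0.0]
2 [-0.02, -0.0, 0.03] [0.0, 0.12, -0.0]
q [-0.55  0.21  1.73 -0.06  1.24  0.66] F [-3.8 -4.7  0.6] open 0.012 t 16.07
1 [0.0, -0.0, 0.02] [0.0, 0.12, -0.0]
2 [-0.0, -0.0, 0.02] [0.0, 0.13, -0.0]
```

{"fn": "drive_tool", "kwargs": {
  "steps": [
    {"translation":[-0.02,0.02,0.03],"angular":[0,0.13,0],"gripper":0},
    {"translation":[-0.02,0.01,0.03],"angular":[0,0.13,0],"gripper":0},
    {"translation":[0,0,0.03],"angular":[0,0.13,0],"gripper":0},
    {"translation":[0,0,0.03],"angular":[0,0.13,0],"gripper":0},
    {"translation":[0,0,0],"angular":[0,0,0],"gripper":0}
  ]
}}

```text
t: 16.7
tool_pos: [0.5511, -0.2707, 0.0595]
tool_rot: [-3.083, -0.594, -0.011]
contact_force: [1.3, 2.7, 4.3]
opening: 0.0124
grip_force: 82.1
```

```bash
python3 - <<'E'
from g import *
where()
im=snap('side','side10');P=cloud(im);L=(P-ORG)@np.column_stack([EX,EY,K])*1000
for y0 in(-34,-22):
        q=(abs(L[...,1]-y0)<4)&(L[...,2]>30)&(L[...,2]<100)
        x=L[q][:,0];z=L[q][:,2]
        print(y0,[(int(b),round(float(np.median(z[(x>=b)&(x<b+6)])),1)) for b in range(-90,50,6) if ((x>=b)&(x<b+6)).any()])
E
```

```text
th -0.4 yaw -0.03 d 9.8 y -0.6 h 47.6 F ext [2.3 2.  4.3] T [0.27 0.12 0.01] t 16.7
-34 [(-90, 44.7), (-84, 54.3), (-78, 54.3), (-72, 53.5), (-66, 54.2), (-60, 54.0), (-54, 54.3), (-48, 54.2), (-42, 54.6), (-36, 55.0), (-30, 54.6), (-24, 54.4), (-18, 54.3), (-12, 54.6), (-6, 54.5), (0, 54.3), (6, 54.5), (12, 54.6), (18, 54.8), (24, 54.5), (30, 56.8), (36, 57.9), (42, 58.2), (48, 58.8)]
-22 [(-90, 46.9), (-84, 56.3), (-78, 57.2), (-72, 53.1), (-66, 54.3), (-60, 54.2), (-54, 54.9), (-48, 54.6), (-42, 55.0), (-36, 54.9), (-30, 54.4), (-24, 81.2), (-18, 73.1), (-12, 72.7), (-6, 54.6), (0, 54.8), (6, 55.8), (12, 55.0), (18, 55.1), (24, 54.0), (30, 56.9), (36, 58.2), (42, 58.2), (48, 58.6)]
```

{"fn": "drive_tool", "kwargs": {
  "steps": [
    {"translation":[0,0,0.05],"angular":[0,0.05,0],"gripper":0},
    {"translation":[0,0,0.05],"angular":[0,0,0],"gripper":0},
    {"translation":[0,0,0],"angular":[0,0,0],"gripper":0}
  ]
}}

```text
t: 17.12
tool_pos: [0.5512, -0.2707, 0.0594]
tool_rot: [-3.08, -0.595, -0.018]
contact_force: [-10.1, 8.5, 24.9]
opening: 0.012
grip_force: 85.0
```

```bash
python3 - <<'E'
from g import *
where()
im=snap('side','side11')
for tag in('side5','side11'):
    im=load(tag);h=cv2.cvtColor(im['color'],cv2.COLOR_RGB2HSV);b=cv2.inRange(h,(95,110,50),(125,255,255))>0
    P=cloud(im);L=(P-ORG)@np.column_stack([EX,EY,K])*1000;q=b&(abs(L[...,0]+75)<20)&(abs(L[...,1])<22)&(L[...,2]>50)
    print(tag,q.sum(),np.round(np.percentile(L[q],[2,50,98],0),1).tolist(),np.argwhere(q).mean(0))
a=cv2.imread('pics/side11.png')[220:350,230:350];cv2.imwrite('pics/c11.png',cv2.resize(a,None,fx=4.5,fy=4.5,interpolation=cv2.INTER_CUBIC))
E
```

```text
th -0.7 yaw 0.02 d 10.0 y -0.5 h 47.8 F ext [-6.2 11.6 24.9] T [1.14 2.01 0.  ] t 17.125
side5 143 [[-85.7, -12.1, 56.6], [-82.6, -2.3, 64.2], [-72.7, 14.8, 70.0]] [300.62937063 267.40559441]
side11 143 [[-85.9, -12.0, 56.5], [-82.6, -2.5, 64.4], [-72.7, 14.3, 70.3]] [300.69230769 267.4965035 ]
```

View pics/c11.png

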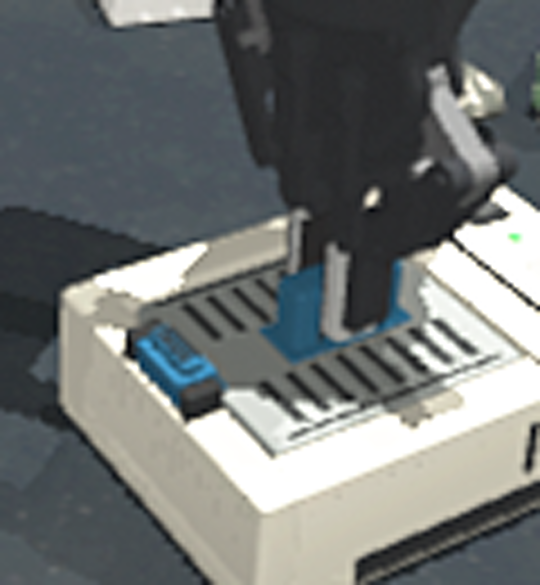

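The cover is flush and the catch is forward over its edge, at the same position as before. I ease the pressure, open and rise.

{"fn": "drive_tool", "kwargs": {
  "steps": [
    {"translation":[0,0,-0.09],"angular":[0,-0.05,0],"gripper":0},
    {"translation":[0,0,0],"angular":[0,0,0],"gripper":0.4},
    {"translation":[0,0,0],"angular":[0,0,0],"gripper":0.4},
    {"translation":[0,0,0],"angular":[0,0,0],"gripper":0.4},
    {"translation":[0,0,-0.4],"angular":[0,0,0],"gripper":0.4},
    {"translation":[0,0,-1],"angular":[0,0,0],"gripper":0.4},
    {"translation":[0,0,-1],"angular":[0,0,0],"gripper":0.4},
    {"translation":[-0.5,0,-1],"angular":[0,0,0],"gripper":0.4}
  ]
}}

```text
t: 18.18
tool_pos: [0.5318, -0.2788, 0.1968]
tool_rot: [-3.084, -0.597, -0.009]
contact_force: [0.0, -1.2, -0.1]
opening: 0.0341
grip_force: 0.0
```

{"fn": "drive_tool", "kwargs": {
  "steps": [
    {"translation":[-1,0,-0.5],"angular":[0,0,0],"gripper":0.4},
    {"translation":[-1,0,0],"angular":[0,0,0],"gripper":0.4},
    {"translation":[-1,0,0],"angular":[0,0,0],"gripper":0.4},
    {"translation":[0,0,0],"angular":[0,0,0],"gripper":0.4}
  ]
}}

```text
t: 18.68
tool_pos: [0.4182, -0.3245, 0.2149]
tool_rot: [-3.085, -0.59, -0.008]
contact_force: [0.2, 0.1, 0.2]
opening: 0.0348
grip_force: 0.0
```

```bash
python3 - <<'E'
from g import *
im=snap('side','side12')
h=cv2.cvtColor(im['color'],cv2.COLOR_RGB2HSV);b=cv2.inRange(h,(95,110,50),(125,255,255))>0
P=cloud(im);L=(P-ORG)@np.column_stack([EX,EY,K])*1000;q=b&(abs(L[...,0]+75)<20)&(abs(L[...,1])<22)&(L[...,2]>50)
print(q.sum(),np.round(np.percentile(L[q],[2,50,98],0),1).tolist())
g=b&(L[...,0]>-50)&(L[...,0]<20)&(abs(L[...,1])<25)&(L[...,2]>72);print('grip',cv2.minAreaRect(L[g][:,:2].astype(np.float32)),np.median(L[g][:,2]))
q=(abs(L[...,0]+25)<48)&(abs(L[...,1])<42)&(L[...,2]>50)&(L[...,2]<60);X=L[q];A=np.c_[X[:,:2],np.ones(len(X))];c=np.linalg.lstsq(A,X[:,2],rcond=None)[0];print('plane',np.degrees(c[:2]),c[2]-25*c[0]);where()
E
```

```text
145 [[-85.8, -11.7, 56.7], [-82.5, -2.5, 64.4], [-72.9, 14.5, 69.7]]
grip ((-15.408979415893555, -2.384345054626465), (15.42624282836914, 43.023067474365234), 89.20809173583984) 77.40974378893934
plane [0.44455917 0.04715285] 54.6645722467131
th -0.3 yaw -0.12 d -132.5 y -1.2 h 202.8 F ext [-0.2 -0.6  0.4] T [-0.01 -0.05  0.  ] t 18.725
```

```bash
python3 -c "
from station import ctrl
print(ctrl.finish_job())"
```

```text
the job is handed in; nothing more can be done
None
```

I put the cover back on the extractor and handed the job in at about 19 s. It measures flush and within 0.5° of level, the blue catch is forward over its edge, the robot is clear and I did not touch the rock. The hand-in returned no verdict.

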